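# Seat a blank in the drill jig and clamp it

### The arm

A 6-joint arm with a two-finger parallel gripper is mounted at the origin on the work surface. World frame = base frame: x ahead of the robot, y to its left, z up, the work surface at z = 0. Lengths are in mm, angles in rad, forces in N, time in s.
With the tool pointing down it reaches from about 400 to 925 mm from the base axis. Payload 12.5 kg.
Tool frame: the origin (TCP) lies at the very end of the fingers, on their centre line; the grasp point (between the pads) lies env.grip_point_offset behind it (env.grip_point_offset is the distance from the TCP to the grasp point, in mm); y points along the fingers, z is the direction in which the jaws open and shut, and the axes are right-handed (so a half turn about y gives the same grasp; the last joint's range is limited). The gripper opens to 95 mm and grips with 3 to 60 N. Pads are 20 mm wide; open, the fingers measure 119 mm over their backs; the gripper's body (75 mm by 180 mm) begins 59 mm behind the grasp point.
Start: joints at [-0.106, 0.491, 1.559, -0, 1.092, -0.106], TCP at [625.017, 0.021, 214.661] pointing down, gripper open.
Joint ranges: [-3.1, 3.1], [-0.84, 2.19], [0.05, 2.79], [-1.13, 4.28], [0.06, 2.93], [-2.69, 2.69]. Speed limits (rad/s): [2.22, 2.22, 2.79, 3.14, 3.14, 3.14].

### API

Orientations are given as [roll, pitch, yaw] about the fixed x, y, z axes, in that order (R = Rz(yaw) Ry(pitch) Rx(roll)).
In Python, from cell import readout, read_camera, env, nets gives the robot as it stands.
- The arm moves only by the tool apply_moves, never from a script. Its argument "increments" is a list of rows, each a list of 3 entries, a list of its own where there are three numbers: the shift along the tool's x, y, z in cm, then the turn, a rotation vector about the tool's x, y, z in degrees, then the finger opening in cm, from 0 to 9.51. A call has exactly 5 rows; each row shifts and turns the pose as measured when the row begins, along the tool's axes as they then stand; what a row does not reach is not made up. A row lasts 1/8 s, in which the tool goes at most 62.5 mm and 10.7 degrees, less where a joint would pass 70% of its speed; a pose out of reach is approached as far as the arm can. A call with a gripper value outside its range is refused whole. The fingers move at their own pace and stop on an object; the grip force is fixed at half the most. Time passes only in rows, so rows that do not move let the fingers close, or fill a call up. It gives the time, the measured TCP pose, the force and the opening at its end, in the units of the state.
- readout.state(): the state, without advancing time (a new reading comes with each control period).
- read_camera(name): name is "scene" or "side" or "wrist"; returns a dict with "img" (400x640x3 uint8, red, green, blue), "vfov" (degrees; the focal length in pixels is half the picture's height over the tangent of half this angle, whatever the lens; pixels are square), "cx", "cy" (the principal point, pixels), "rvec" (rotation vector, rad) and "tvec" (3), from world to camera coordinates, as OpenCV has them; the wrist camera has in their place "mount" (4x4, takes a point from camera to tool coordinates, whose origin is the TCP and whose axes are the tool frame's). Camera axes: x right, y down, z forward; pixel columns grow to the right and rows downward; lengths in mm; the calibration is good to about 2 mm. A picture is of the moment at which its call begins: read the wrist's pose just before it. There is no depth.
- env.job_done(): hands the job in, once; it reports no verdict.
Trained networks look in a picture, given as the dict that the camera call returned (one of the last four; its "shot" number tells which), for a name from the list of things; names that differ only in an ending like _2 or _b are one class to them, and where a whole thing is asked for, a point or a joint stands for the part that bears it (a point fixed in the world has none). Each returns a list of dicts, best first, with "confidence" (0 to 1); they miss things now and then, are a little off and sometimes report something else, mostly with a low value. They report only what shows in the picture. A call takes as long as a camera call. They do not tell look-alikes from the thing itself.
- nets.look_for(picture, thing): "point" ([x, y, z] in mm, in the coordinates of the camera as it stood for that picture, good to about 4 mm: the middle of the surface that is visible of it).
- nets.mark_of(picture, thing): "point" ([x, y, z] in mm, in the coordinates of the camera as it stood for that picture, good to about 4 mm: a listed point, or the origin of a listed thing).
The state is a dict: "t": time; "joints": joint angles; "qvel": joint speeds; "tau": joint torques, N m; "eef_pos": TCP position; "tcp_rot": TCP orientation; "ft_force": force on the tool from outside, world axes, zero at the start; "moment": the same for the moment, N m; "opening": opening from 0.0 (shut) to 1.0 (fully open).
Only numpy, scipy, OpenCV 4.12 (cv2) and the standard library are available. Lean on these libraries where they do the work, as an engineer would, in place of code of your own. Each camera call takes 0.05 s, during which the arm holds its last target. There are 200 camera calls.

### The job

The steel blank in the drill jig has gone in too far under the bushing bridge, where its edges cannot be reached: press the fingertips on its exposed top and drag it back towards the robot and to the left, until it rests against the stop pin and squarely along the left rail. Touch down slowly and bear down just enough to carry it along, about 15 N and never more than 30 N, so its ground face is not marked. Then push the toggle clamp's raised handle all the way down to lock the blank there, and leave the other things on the bench where they are.

Things in the scene. Friction and masses are not known exactly. Their poses are not given: they have to be found in the camera images.
- jig: Steel drill jig fixed to the bench. Origin on the bench top under the pocket; x along the pocket away from the robot, y left, z up; its frame is used below (mm). Base slab x -135..135, y -150..75, 20 high; its top is the pocket floor. Left and right rails, tops at z 29, inner faces at y 40 and -46, run beside the blank, so its sides and far end cannot be reached, only its top
- stop_pin (a point): Face, towards the blank, of the round stop pin at the robot's end of the pocket, at the pin's top (jig -105, 0, 29). The pin is 16 mm across, its axis at jig -113, 0, 9 mm tall above the pocket floor. The seated blank's near edge touches it
- fence (a point): Point on the upper inner edge of the left rail, the fence (jig -40, 40, 29). Its straight inner face runs along jig x from -105 to 105 at y 40. The seated blank's whole left edge lies against it
- bridge (a point): Middle of the upper near edge of the bushing bridge (jig 15, 0, 44.5), a fixed steel plate over the far part of the pocket, jig x 15..105, 2.5 mm above the blank; its two drill bushings reach z 50
- plate_top (a point): Centre of the top face of the blank, a plain ground steel plate 160 x 80 x 10 mm, 0.7 to 1 kg, loose in the pocket; x along it, z up; its top is 1 mm above the rails. It starts 12 to 38 mm beyond the pin and 2.5 to 4.5 mm off the left rail; seated, this point is at jig -25, 0, 30. Friction about 0.45 beneath, 0.8 at the fingertips: under some 9 to 13 N of pressure they slip on it
- clamp (a joint): Toggle clamp handle angle, rad: 0 = open (handle 62 degrees above level, leaning out to the right), 1.08 = closed (handle level along jig -y). It stays where it is left and takes about 3 N near its end. The clamping arm (pivot jig y -85, z 51; upright when open, top 115 mm above the bench) follows it down onto the blank
- clamp_pivot (a point): Pivot axis of the clamp handle (jig -10, -115, 51); the axis is along jig x
- clamp_grip (a point): Point on the upper face of the clamp handle, 95 mm from its pivot, moving with it. The black grip is 22 mm wide (along jig x), 14 mm thick, and runs from 48 to 123 mm from the pivot. Closed, this point is at jig -10, -210, 58. Its y axis points to the pivot, z out of the upper face
- housing_c (a point): cast aluminium bearing housing, 130 x 110 mm flange with a round boss, 62 mm tall; point half-way up. Bystander
- vblock_c (a point): steel V-block 90 x 50 x 50 mm; point half-way up. Bystander
- socket_c (a point): deep steel socket standing on end, 26 mm across, 75 mm tall, beyond the clamp handle; point half-way up. Bystander
- bolt_a_c (a point): hex bolt standing on its head, 22 mm across, 59 mm tall, on the robot's side of the clamp handle; point half-way up. Bystander
- bolt_b_c (a point): a second such bolt, left of the jig. Bystander
- wrench_a_c (a point): open-ended wrench about 200 mm long lying left of the jig; point at mid-length. Bystander
- wrench_b_c (a point): open-ended wrench about 240 mm long lying to the right of the jig; point at mid-length. Bystander
Not all that is in view belongs to the job. Leave any brown or purple look-alike of the part that bears plate_top alone.

How it is judged (in metres and radians):
On the way, in this order (a step that is already met when the one before it is completed fails the run):
1. the blank rests against the stop pin and squarely along the left rail, with the clamp still open (x of plate_top in the frame of jig between -0.0275 and -0.023 m and y of plate_top in the frame of jig between -0.002 and 0.0025 m and angle between the x axis of plate_top and the x axis of jig, either way round below 0.025 rad and z of plate_top in the frame of jig below 0.032 m and value of joint clamp below 0.3 rad), for 0.2 s.
2. the clamp handle is pushed fully down with the blank still seated (x of plate_top in the frame of jig between -0.0275 and -0.023 m and y of plate_top in the frame of jig between -0.002 and 0.0025 m and angle between the x axis of plate_top and the x axis of jig, either way round below 0.025 rad and z of plate_top in the frame of jig below 0.032 m and value of joint clamp above 1 rad), for 0.2 s.
At the end, for the whole second after the job is handed in: The blank lies flat in the pocket, within 2 mm of the stop pin and of the left rail and square within about 1.4 degrees, at rest, with the clamp handle fully down (over 1.0 rad) and the robot clear (all of step 2 and linear speed of plate below 0.01 m/s); the robot touches nothing.
It fails at once if the blank is pressed by the robot with more than 30 N (contact force between any of the fingers, the arm and plate above 30 N).
It fails at once if a bystander is moved more than 15 mm (distance of any of housing_c, vblock_c, socket_c, bolt_a_c, bolt_b_c, wrench_a_c, wrench_b_c from where it was at the start of the episode above 0.015 m).
It also fails if it takes over 64 s, if anything falls off the work surface, if the arm or the gripper's body presses on something with over 40 N, if the wrist force passes 120 N, or if a joint passes its speed limit or range.

## Working session

There is one attempt and no reset: what is moved stays moved. The work goes in short steps, Python scripts to look and compute and a tool call to move; the robot and the scene stay as the last step left them, time stands still between calls to the robot, and variables do not carry over. Pictures are saved under pics/ and viewed, about 8 in all and at most 12, crops included, and the job is handed in when it is done.

Besides the shell and the picture viewer there is one more tool, called after "Call:" in YAML: its name, and indented under it one key for each argument. apply_moves: Moves the arm, as the interface text tells. Its arguments: {"type":"object","properties":{"increments":{"type":"array"}},"required":["increments"]}

```bash
ls; mkdir -p pics
cat > h.py <<'E'
import numpy as np, cv2
from scipy.spatial.transform import Rotation as Rn
from cell import readout, read_camera, env, nets
def toW(p,pic,st=None):
    p=np.array(p,float)
    if 'mount' in pic:
        M=np.array(pic['mount']); q=M[:3,:3]@p+M[:3,3]
        return Rn.from_euler('xyz',st['tcp_rot']).as_matrix()@q+np.array(st['eef_pos'])
    R=cv2.Rodrigues(np.array(pic['rvec'],float))[0]; return R.T@(p-np.array(pic['tvec']).ravel())
def save(pic,n): cv2.imwrite('pics/'+n,cv2.cvtColor(pic['img'],cv2.COLOR_RGB2BGR))
def K(pic):
    f=200/np.tan(np.radians(pic['vfov'])/2); return np.array([[f,0,pic['cx']],[0,f,pic['cy']],[0,0,1]])
def proj(w,pic,st=None):
    w=np.atleast_2d(np.array(w,float))
    if 'mount' in pic:
        M=np.array(pic['mount']); T=Rn.from_euler('xyz',st['tcp_rot']).as_matrix()
        q=(w-np.array(st['eef_pos']))@T; c=(q-M[:3,3])@M[:3,:3]
    else:
        R=cv2.Rodrigues(np.array(pic['rvec'],float))[0]; c=w@R.T+np.array(pic['tvec']).ravel()
    u=c@K(pic).T; return u[:,:2]/u[:,2:]
def ray(px,z,pic,st=None):
    "world point at height z seen at pixel"
    d=np.linalg.inv(K(pic))@np.array([px[0],px[1],1.]); a=toW([0,0,0],pic,st); b=toW(d,pic,st)
    return a+(b-a)*(z-a[2])/(b-a)[2]
E
python3 - <<'E'
from h import *
np.set_printoptions(precision=1,suppress=True)
st=readout.state(); print(st, env.grip_point_offset)
for c in ['scene','side','wrist']:
    p=read_camera(c); save(p,c+'0.png')
    for n in ['jig','stop_pin','fence','bridge','plate_top','clamp_pivot','clamp_grip','socket_c','bolt_a_c','housing_c','vblock_c']:
        r=nets.mark_of(p,n)
        print(c,n,[(round(d['confidence'],2),toW(d['point'],p,st),proj(toW(d['point'],p,st),p,st)[0]) for d in r[:3]])
E
```

```text
pics
{'t': 0.0, 'joints': array([-0.1,  0.5,  1.6,  0. ,  1.1, -0.1]), 'qvel': array([ 0.,  0., -0.,  0., -0., -0.]), 'tau': array([ -0. , -61.3, -25.8,   0.1,   0. ,  -0. ]), 'eef_pos': array([624.7,   0. , 214. ]), 'tcp_rot': array([-1.6,  0. , -1.6]), 'ft_force': array([ 0.2, -0.6,  0.3]), 'moment': array([-0.,  0.,  0.]), 'opening': 1.001129888384136} 18.8
scene jig [(0.77, array([562.4,   6.1,  -2.3]), array([326.8, 241. ])), (0.43, array([ 695.3, -172. ,   37.2]), array([294.3, 290.7]))]
scene stop_pin [(0.75, array([461.9, -16.2,  23.6]), array([301.9, 216.2])), (0.25, array([562.3,   5.5,  -1.1]), array([326.7, 240.7]))]
scene fence [(0.74, array([516.8,  39.4,  26.3]), array([328.3, 219.8]))]
scene bridge []
scene plate_top [(0.95, array([707.5, 233.7,   6.1]), array([423.9, 240.8])), (0.88, array([ 284.3, -186. ,    6.6]), array([223.9, 205.8])), (0.78, array([288.8, 465.6,  12.4]), array([393.5, 145. ]))]
scene clamp_pivot [(0.87, array([ 580.5, -107.9,   46.4]), array([294.1, 248. ]))]
scene clamp_grip [(0.57, array([ 584.3, -143.9,  140.4]), array([281.1, 227.5]))]
scene
[... 1442 characters left out ...]
ay([459.5, -13.9,  26.5]), array([194.7, 190.2]))]
wrist fence [(0.97, array([509.6,  36.4,  29. ]), array([228.7, 152.1]))]
wrist bridge [(0.63, array([575.2,  12.2,  44.8]), array([279.2, 173.1]))]
wrist plate_top [(0.74, array([569.6,   5.8,  29.6]), array([276.7, 176. ]))]
wrist clamp_pivot [(0.64, array([ 576.7, -108.5,   54.1]), array([282.7, 264.9]))]
wrist clamp_grip [(0.47, array([ 505.1, -218.4,   30.6]), array([239.4, 323.5]))]
wrist socket_c [(0.93, array([ 696.7, -170.8,   40.7]), array([369.9, 300. ])), (0.34, array([496. , 154.1,   3.9]), array([216.3,  55.3]))]
wrist bolt_a_c [(0.47, array([ 503.6, -216.6,   31.1]), array([238.2, 322.7]))]
wrist housing_c []
wrist vblock_c []
```

Run:
```python
import cv2
a=cv2.imread('pics/wrist0.png'); b=cv2.imread('pics/scene0.png')[150:350,150:470]
cv2.imwrite('pics/w0.png',cv2.resize(a[80:380,130:450],(800,750))[:600]); cv2.imwrite('pics/s0.png',cv2.resize(b,(800,500)))
```

```text
(no output)
```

View pics/wrist0.png

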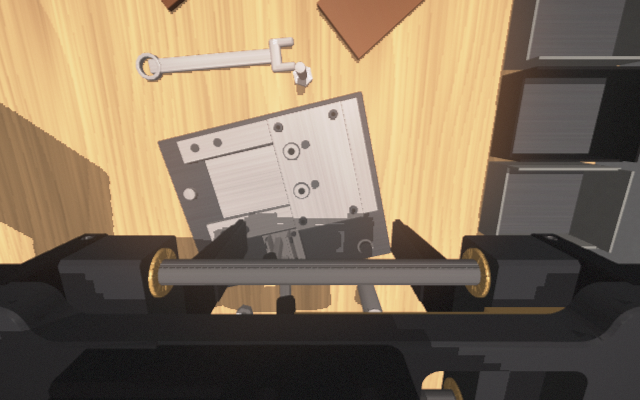

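View pics/s0.png

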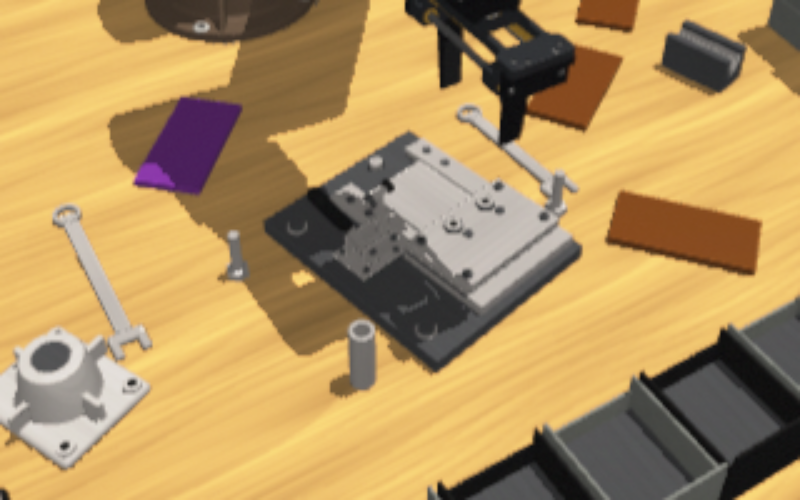

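Run:
```python
from h import *
from scipy.optimize import least_squares
np.set_printoptions(precision=1,suppress=True)
J={'jig':(0,0,0),'stop_pin':(-105,0,29),'fence':(-40,40,29),'bridge':(15,0,44.5),'clamp_pivot':(-10,-115,51)}
st=readout.state(); obs=[]
for c in ['scene','side','wrist']:
    p=read_camera(c)
    for n in J:
        r=nets.mark_of(p,n)
        if r and r[0]['confidence']>.55: obs.append((n,toW(r[0]['point'],p,st)[:2]))
    if c=='wrist':
        extra=[((-135,75),ray((159,142),20,p,st)[:2]),((135,75),ray((361,93),20,p,st)[:2]),((135,-150+0),None)]
        for px,z in [((159,142),20),((361,93),20),((190,193),29)]: print(px,ray(px,z,p,st))
        wp=p
def f(v):
    c,s=np.cos(v[2]),np.sin(v[2]); R=np.array([[c,-s],[s,c]])
    return np.concatenate([R@np.array(J[n][:2])+v[:2]-o for n,o in obs]+[R@np.array(a)+v[:2]-o for a,o in extra if o is not None])
s=least_squares(f,[560,7,.2],loss='soft_l1',f_scale=3); print(s.x[:2],np.degrees(s.x[2])); print(f(s.x).reshape(-1,2))
print([o[0] for o in obs])
v=s.x;c,sn=np.cos(v[2]),np.sin(v[2])
def W(x,y,z): return [v[0]+c*x-sn*y,v[1]+sn*x+c*y,z]
im=cv2.cvtColor(wp['img'],cv2.COLOR_RGB2BGR); im=cv2.resize(im,None,fx=3,fy=3,interpolation=cv2.INTER_CUBIC)
for pts,col in [([(-135,75,20),(135,75,20),(135,-150,20),(-135,-150,20)],(0,0,255)),([(-105,40,29),(105,40,29)],(0,255,0)),([(-105,-46,29),(105,-46,29)],(0,255,0)),([(15,-40,44.5),(15,40,44.5)],(255,0,0)),([(-105,-5,29),(-105,5,29)],(255,0,255))]:
    q=((proj([W(*a) for a in pts],wp,st)+.5)*3).astype(int); cv2.polylines(im,[q.reshape(-1,1,2)],len(pts)>2,col,1)
cv2.imwrite('pics/fit.png',im[240:780,420:1220])
```

```text
(159, 142) [418.   48.4  20. ]
(361, 93) [677.  108.1  20. ]
(190, 193) [454.4 -17.3  29. ]
[561.2   6.5] 13.038617367709437
[[-1.2  1. ]
 [-0.7  0.9]
 [-4.5 -1.3]
 [ 1.5 -3.7]
 [-3.4  0.3]
 [ 0.9  2. ]
 [ 1.8  0.5]
 [ 1.7 -4.4]
 [ 3.1 -0.3]
 [ 0.7 -1.7]
 [ 0.3  0.1]
 [ 4.2 -0.6]
 [ 0.7  1.8]
 [-1.2  0. ]
 [-5.3  0.7]
 [-1.2  2. ]]
['jig', 'stop_pin', 'fence', 'bridge', 'clamp_pivot', 'jig', 'stop_pin', 'fence', 'bridge', 'clamp_pivot', 'jig', 'fence', 'bridge', 'clamp_pivot']
```

View pics/fit.png

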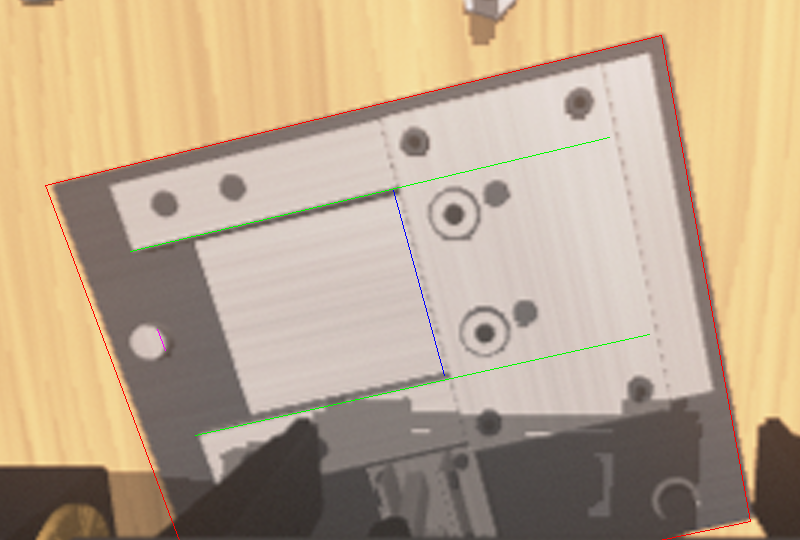

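Call:
apply_moves:
  increments:
    - [[0,1,-4.3],[0,-6.5,0],4.0]
    - [[0,2,-4.3],[0,-6.5,0],4.0]
    - [[0,3,0],[0,0,0],4.0]
    - [[0,3,0],[0,0,0],4.0]
    - [[0,0,0],[0,0,0],4.0]

```text
t: 3.32
eef_pos: [537.1, -5.1, 123.3]
tcp_rot: [-1.568, -0.001, -1.336]
ft_force: [-0.3, 0.0, -0.4]
opening: 0.528
```

```bash
cat >> h.py <<'E'
JO=np.array([561.2,6.5]); JY=np.radians(13.04)
def j2w(x,y,z): c,s=np.cos(JY),np.sin(JY); return np.array([JO[0]+c*x-s*y,JO[1]+s*x+c*y,z])
def w2j(w): c,s=np.cos(JY),np.sin(JY); d=np.array(w[:2])-JO; return np.array([c*d[0]+s*d[1],-s*d[0]+c*d[1],w[2]])
RD=Rn.from_euler('z',JY)*Rn.from_euler('xyz',[-np.pi/2,0,-np.pi/2])
def rep(t=None,R=RD):
    st=readout.state(); r=Rn.from_euler('xyz',st['tcp_rot'])
    print('t',round(st['t'],2),'tcp jig',w2j(st['eef_pos']),'F',st['ft_force'],'op',round(st['opening']*95,1))
    print('turn deg',np.degrees((r.inv()*R).as_rotvec()))
    if t is not None: print('shift cm',r.inv().apply(j2w(*t)-st['eef_pos'])/10)
    return st
np.set_printoptions(precision=2,suppress=True)
E
python3 - <<'E'
from h import *
st=rep((-24,-3,60))
p=read_camera('wrist'); save(p,'wrist1.png')
for px in [(190,193)]: pass
im=cv2.cvtColor(p['img'],cv2.COLOR_RGB2BGR)
print([ (round(d['confidence'],2), w2j(toW(d['point'],p,st))) for n in ('plate_top','stop_pin') for d in nets.mark_of(p,n)])
for pts,col in [([(-105,40,29),(105,40,29)],(0,255,0)),([(15,-40,44.5),(15,40,44.5)],(255,0,0)),([(-105,-5,29),(-105,5,29)],(255,0,255))]:
    q=proj([j2w(*a) for a in pts],p,st).astype(int); cv2.polylines(im,[q.reshape(-1,1,2)],False,col,1)
cv2.imwrite('pics/w1.png',im)
E
```

```text
t 3.33 tcp jig [-26.09  -5.88 123.3 ] F [-0.34  0.   -0.37] op 50.1
turn deg [-0.14  0.4   0.05]
shift cm [-0.29  6.33  0.2 ]
[(0.81, array([ 5.56, -4.03, 24.78])), (0.73, array([-104.11,    3.51,   28.97])), (0.3, array([ 5.24, -1.21, 23.72]))]
```

View pics/w1.png

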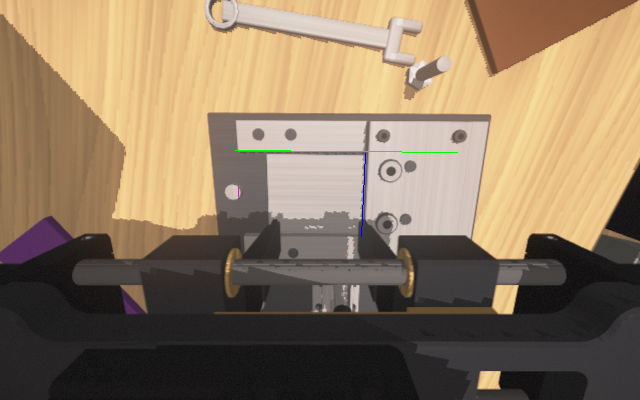

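Call:
apply_moves:
  increments:
    - [[-0.3,2,0.1],[0,0.4,0],4.0]
    - [[0,2,0.1],[0,0,0],4.0]
    - [[0,2,0],[0,0,0],4.0]
    - [[0,2,0],[0,0,0],4.0]
    - [[0,0,0],[0,0,0],4.0]

```text
t: 4.1
eef_pos: [545.2, -2.1, 50.2]
tcp_rot: [-1.553, -0.007, -1.343]
ft_force: [0.4, -0.0, -0.1]
opening: 0.418
```

Run:
```python
from h import *
st=rep((-24,-3,31))
p=read_camera('wrist'); save(p,'wrist2.png')
g=cv2.cvtColor(p['img'],cv2.COLOR_RGB2GRAY).astype(int)
q0=proj([j2w(-75,y,30) for y in (35,25,15,5)],p,st); print(q0)
for u,v in q0:
    r=int(round(v)); d=np.diff(g[r,:]); lo=int(u)-25; i=lo+np.argmax(d[lo:lo+50]); print(r,i,w2j(ray((i+.5,r),30,p,st)), d[i])
print(readout.state()['ft_force'],[ (round(d['confidence'],2), w2j(toW(d['point'],p,st))) for n in ('plate_top','stop_pin') for d in nets.mark_of(p,n)])
```

```text
t 4.1 tcp jig [-17.52  -4.81  50.16] F [ 0.38 -0.05 -0.08] op 39.7
turn deg [-1.01  0.01  0.37]
shift cm [-0.19  1.9  -0.68]
[[235.32 170.95]
 [236.44 185.11]
 [237.52 198.89]
 [238.58 212.31]]
171 233 [-76.25  34.97  30.  ] 62
185 234 [-76.34  25.08  30.  ] 61
199 235 [-76.43  14.92  30.  ] 63
212 236 [-76.47   5.24  30.  ] 62
[ 0.05 -0.28  0.35] [(0.7, array([ 6.79, -4.08, 30.72])), (0.75, array([-104.72,    1.15,   30.26]))]
```

Call:
apply_moves:
  increments:
    - [[-0.2,0.4,-0.7],[-1,0,0.4],4.0]
    - [[0,0.4,0],[0,0,0],4.0]
    - [[0,0.4,0],[0,0,0],4.0]
    - [[0,0.2,0],[0,0,0],4.0]
    - [[0,0,0],[0,0,0],4.0]

```text
t: 4.88
eef_pos: [538.8, -1.9, 37.9]
tcp_rot: [-1.567, -0.001, -1.343]
ft_force: [0.9, 0.4, 0.2]
opening: 0.419
```

```bash
python3 -c "
from h import *
rep((-24,-3,30))"
```

```text
t 4.88 tcp jig [-23.76  -3.11  37.9 ] F [0.89 0.43 0.18] op 39.8
turn deg [-0.19  0.01  0.04]
shift cm [-0.01  0.79 -0.03]
```

Call:
apply_moves:
  increments:
    - [[0,0.2,0],[0,0,0],4.0]
    - [[0,0.2,0],[0,0,0],4.0]
    - [[0,0.1,0],[0,0,0],4.0]
    - [[0,0.1,0],[0,0,0],4.0]
    - [[0,0,0],[0,0,0],4.0]

```text
t: 5.5
eef_pos: [538.8, -1.9, 31.5]
tcp_rot: [-1.567, -0.001, -1.343]
ft_force: [0.8, 0.8, -0.8]
opening: 0.42
```

Call:
apply_moves:
  increments:
    - [[0,0.05,0],[0,0,0],4.0]
    - [[0,0.05,0],[0,0,0],4.0]
    - [[0,0.05,0],[0,0,0],4.0]
    - [[0,0.05,0],[0,0,0],4.0]
    - [[0,0.05,0],[0,0,0],4.0]

```text
t: 6.12
eef_pos: [538.9, -1.9, 30.3]
tcp_rot: [-1.567, -0.001, -1.343]
ft_force: [-1.7, -0.5, 7.6]
opening: 0.421
```

Call:
apply_moves:
  increments:
    - [[0,0.05,0],[0,0,0],4.0]
    - [[0,0.05,0],[0,0,0],4.0]
    - [[0,0.07,0],[0,0,0],4.0]
    - [[0,0.07,0],[0,0,0],4.0]
    - [[0,0.07,0],[0,0,0],4.0]

```text
t: 6.75
eef_pos: [539.0, -1.9, 30.4]
tcp_rot: [-1.565, -0.002, -1.343]
ft_force: [-2.7, 1.5, 9.5]
opening: 0.425
```

Call:
apply_moves:
  increments:
    - [[0,0.09,0],[0,0,0],4.0]
    - [[0,0.1,0],[0,0,0],4.0]
    - [[0,0.11,0],[0,0,0],4.0]
    - [[0,0.11,0],[0,0,0],4.0]
    - [[0,0.11,0],[0,0,0],4.0]

```text
t: 7.38
eef_pos: [539.0, -1.9, 30.3]
tcp_rot: [-1.563, -0.003, -1.342]
ft_force: [-3.3, 0.5, 16.5]
opening: 0.419
```

Call:
apply_moves:
  increments:
    - [[-0.05,0.11,-0.1],[0,0,0],4.0]
    - [[-0.1,0.11,-0.15],[0,0,0],4.0]
    - [[-0.1,0.11,-0.2],[0,0,0],4.0]
    - [[-0.1,0.11,-0.2],[0,0,0],4.0]
    - [[-0.1,0.11,-0.2],[0,0,0],4.0]

```text
t: 8.0
eef_pos: [538.8, -1.8, 30.9]
tcp_rot: [-1.541, -0.012, -1.341]
ft_force: [3.9, -2.2, 10.4]
opening: 0.42
```

```bash
cat > look.py <<'E'
from h import *
import sys
st=rep((-24,-3,30))
p=read_camera('wrist'); save(p,sys.argv[1]+'.png')
g=cv2.cvtColor(p['img'],cv2.COLOR_RGB2GRAY).astype(int); x0=float(sys.argv[2]); P=[]
for u,v in proj([j2w(x0,y,30) for y in (33,25,17,9)],p,st):
    r=int(round(v)); d=np.diff(g[r,:]); lo=int(u)-20; i=lo+np.argmax(d[lo:lo+40])
    w=w2j(ray((i+.5,r),30,p,st)); P.append(w[:2]); print('near edge',w[:2],d[i])
P=np.array(P); print('yaw deg',-np.degrees(np.polyfit(P[:,1],P[:,0],1)[0]))
# left edge profile
for x in map(float,sys.argv[3:]):
    q=proj([j2w(x,y,30) for y in np.arange(30,46,.5)],p,st); print('prof x',x,[int(g[int(round(b)),int(round(a))]) for a,b in q])
print([(round(d['confidence'],2), w2j(toW(d['point'],p,st))) for n in ('plate_top','stop_pin') for d in nets.mark_of(p,n)])
E
python3 look.py w3 -78 -70 -50 -10
```

```text
t 8.0 tcp jig [-23.68  -3.06  30.9 ] F [ 3.88 -2.19 10.38] op 39.9
turn deg [-1.69  0.11  0.71]
shift cm [-0.01  0.09 -0.03]
near edge [-76.54  33.16] 69
near edge [-76.57  24.76] 56
near edge [-76.55  16.82] 62
near edge [-76.53   8.68] 30
yaw deg 0.042024247697456565
prof x -70.0 [207, 209, 210, 210, 210, 210, 209, 208, 208, 207, 206, 207, 206, 206, 203, 189, 140, 138, 126, 104, 104, 161, 161, 210, 210, 210, 207, 206, 206, 205, 207, 209]
prof x -50.0 [208, 211, 211, 210, 210, 210, 209, 209, 209, 207, 207, 207, 207, 207, 204, 188, 135, 125, 125, 122, 122, 164, 210, 210, 210, 211, 211, 209, 209, 207, 209, 211]
prof x -10.0 [211, 211, 209, 207, 208, 208, 208, 209, 210, 208, 208, 206, 206, 201, 201, 178, 123, 126, 114, 114, 108, 134, 208, 207, 207, 207, 208, 208, 206, 206, 207, 209]
[(0.55, array([ 6.34, -0.58, 29.37])), (0.74, array([-102.96,   -0.24,   27.88]))]
```

Call:
apply_moves:
  increments:
    - [[0,0.05,0],[-0.9,0.1,0.4],4.0]
    - [[0,0.07,0],[-0.6,0,0.3],4.0]
    - [[-0.05,0.1,-0.1],[-0.4,0,0.2],4.0]
    - [[-0.08,0.11,-0.2],[-0.6,0,0.2],4.0]
    - [[-0.08,0.11,-0.2],[-0.6,0,0.2],4.0]

```text
t: 8.78
eef_pos: [539.2, -1.9, 30.5]
tcp_rot: [-1.584, 0.006, -1.343]
ft_force: [3.1, -1.4, 12.2]
opening: 0.423
```

```bash
python3 -c "
from h import *
rep((-24,-3,30))"
```

```text
t 8.78 tcp jig [-23.28  -3.24  30.52] F [ 3.1  -1.4  12.18] op 40.2
turn deg [ 0.76 -0.01 -0.36]
shift cm [-0.02  0.05 -0.07]
```

Call:
apply_moves:
  increments:
    - [[-0.05,0.09,-0.2],[0.4,0,-0.2],4.0]
    - [[-0.1,0.11,-0.35],[-0.3,0,0.1],4.0]
    - [[-0.12,0.12,-0.45],[-0.4,0,0.2],4.0]
    - [[-0.12,0.12,-0.45],[-0.4,0,0.2],4.0]
    - [[-0.12,0.12,-0.45],[-0.4,0,0.2],4.0]

```text
t: 9.4
eef_pos: [532.8, -2.6, 30.3]
tcp_rot: [-1.574, 0.005, -1.344]
ft_force: [8.1, 0.2, 10.2]
opening: 0.423
```

```bash
python3 look.py w4 -78 -50
```

```text
t 9.4 tcp jig [-29.72  -2.42  30.32] F [ 8.09  0.18 10.15] op 40.2
turn deg [ 0.18 -0.07 -0.3 ]
shift cm [0.06 0.03 0.57]
near edge [-76.77  32.97] 56
near edge [-76.67  25.17] 59
near edge [-76.56  17.19] 59
near edge [-74.49   9.04] 41
yaw deg 5.037452325429898
prof x -50.0 [206, 207, 208, 209, 208, 208, 207, 208, 207, 207, 206, 207, 206, 203, 203, 191, 141, 129, 129, 120, 113, 143, 209, 209, 209, 210, 210, 207, 207, 206, 207, 209]
[(0.36, array([-40.94,  38.81,  26.86])), (0.68, array([-104.37,    1.18,   28.64]))]
```

Call:
apply_moves:
  increments:
    - [[0,0.11,0],[0,0,-0.1],4.0]
    - [[-0.05,0.14,-0.2],[-0.1,0,0],4.0]
    - [[-0.1,0.16,-0.35],[-0.3,0,0.1],4.0]
    - [[-0.1,0.17,-0.45],[-0.3,0,0.1],4.0]
    - [[-0.1,0.17,-0.45],[-0.3,0,0.1],4.0]

```text
t: 10.18
eef_pos: [531.0, -3.1, 30.4]
tcp_rot: [-1.562, -0.001, -1.345]
ft_force: [10.0, 2.5, 15.6]
opening: 0.421
```

```bash
python3 look.py w5 -80 -50
```

```text
t 10.18 tcp jig [-31.59  -2.51  30.39] F [10.01  2.47 15.64] op 40.0
turn deg [-0.53 -0.11  0.04]
shift cm [0.05 0.05 0.76]
near edge [-77.78  33.06] 48
near edge [-78.32  25.28] 60
near edge [-78.23  17.33] 62
near edge [-78.14   9.18] 45
yaw deg -0.6933836889150216
prof x -50.0 [207, 208, 208, 209, 207, 207, 207, 208, 205, 205, 207, 207, 205, 205, 205, 190, 140, 128, 120, 122, 112, 145, 209, 209, 208, 210, 210, 207, 207, 207, 207, 209]
[(0.83, array([ 3.77, -1.6 , 30.56])), (0.68, array([-102.99,    6.09,   27.01]))]
```

Call:
apply_moves:
  increments:
    - [[-0.1,0.16,-0.4],[-0.4,0,0],4.0]
    - [[-0.15,0.18,-0.5],[-0.4,0,0],4.0]
    - [[-0.15,0.18,-0.5],[-0.4,0,0],4.0]
    - [[-0.15,0.18,-0.5],[-0.4,0,0],4.0]
    - [[-0.15,0.18,-0.5],[-0.4,0,0],4.0]

```text
t: 10.95
eef_pos: [526.8, -3.3, 30.6]
tcp_rot: [-1.551, -0.016, -1.346]
ft_force: [11.5, 0.9, 17.1]
opening: 0.42
```

```bash
python3 look.py w6 -84 -50
```

```text
t 10.95 tcp jig [-35.73  -1.76  30.62] F [11.5   0.87 17.14] op 39.9
turn deg [-1.14 -0.15  0.94]
shift cm [0.12 0.09 1.17]
near edge [-81.77  32.71] 57
near edge [-82.35  24.91] 55
near edge [-82.3   16.91] 60
near edge [-82.24   8.72] 28
yaw deg -0.9676721919409332
prof x -50.0 [207, 208, 211, 211, 210, 209, 210, 209, 209, 209, 207, 208, 208, 207, 205, 202, 180, 180, 117, 130, 128, 164, 164, 211, 211, 211, 211, 211, 208, 207, 209, 210]
[(0.84, array([ 1.6 ,  1.05, 28.17])), (0.89, array([-105.39,    1.69,   26.27]))]
```

Call:
apply_moves:
  increments:
    - [[-0.12,0.15,-0.5],[-0.8,0,0.4],4.0]
    - [[-0.15,0.17,-0.6],[-0.7,0,0.4],4.0]
    - [[-0.17,0.18,-0.6],[-0.6,0,0.3],4.0]
    - [[-0.17,0.18,-0.6],[-0.5,0,0.2],4.0]
    - [[-0.17,0.18,-0.6],[-0.5,0,0.2],4.0]

```text
t: 11.72
eef_pos: [516.9, -4.1, 30.4]
tcp_rot: [-1.561, -0.005, -1.347]
ft_force: [12.0, -0.3, 15.4]
opening: 0.42
```

```bash
python3 look.py w7 -89 -50
```

```text
t 11.72 tcp jig [-45.5   -0.34  30.41] F [11.97 -0.32 15.37] op 39.9
turn deg [-0.56 -0.19  0.28]
shift cm [0.26 0.06 2.15]
near edge [-91.79  32.75] 64
near edge [-91.72  24.91] 64
near edge [-91.64  16.88] 52
near edge [-76.56   9.25] 39
yaw deg 33.16905721248743
prof x -50.0 [206, 204, 205, 205, 208, 209, 208, 207, 207, 207, 207, 208, 208, 208, 205, 206, 205, 205, 194, 169, 145, 145, 191, 209, 209, 210, 210, 208, 207, 207, 208, 208]
[(0.95, array([-6.53, -3.54, 28.31])), (0.64, array([-104.8 ,    1.14,   26.21]))]
```

Call:
apply_moves:
  increments:
    - [[-0.15,0.17,-0.55],[-0.6,-0.1,0.3],4.0]
    - [[-0.17,0.18,-0.6],[-0.6,-0.1,0.3],4.0]
    - [[-0.17,0.18,-0.6],[-0.5,0,0.2],4.0]
    - [[-0.17,0.18,-0.55],[-0.5,0,0.2],4.0]
    - [[-0.17,0.18,-0.5],[-0.5,0,0.2],4.0]

```text
t: 12.5
eef_pos: [510.5, -5.4, 30.4]
tcp_rot: [-1.559, -0.002, -1.343]
ft_force: [13.8, -0.9, 16.1]
opening: 0.419
```

```bash
python3 look.py w8 -99 -50
```

```text
t 12.5 tcp jig [-52.12  -0.12  30.44] F [13.76 -0.89 16.14] op 39.8
turn deg [-0.67 -0.01  0.12]
shift cm [0.29 0.08 2.81]
near edge [-98.52  32.81] 61
near edge [-98.42  24.98] 58
near edge [-98.95  16.96] 51
near edge [-98.85   8.75] 30
yaw deg -1.088593843203715
prof x -50.0 [204, 203, 203, 205, 208, 209, 209, 207, 207, 208, 208, 208, 207, 207, 207, 207, 205, 204, 196, 170, 170, 150, 211, 209, 209, 209, 209, 208, 205, 206, 206, 209]
[(0.63, array([-109.02,    0.96,   26.52]))]
```

Call:
apply_moves:
  increments:
    - [[-0.1,0.18,-0.5],[-0.6,0,0.2],4.0]
    - [[-0.1,0.19,-0.55],[-0.6,0,0.2],4.0]
    - [[-0.1,0.19,-0.55],[-0.5,0,0.2],4.0]
    - [[-0.1,0.19,-0.5],[-0.5,0,0.2],4.0]
    - [[-0.1,0.19,-0.45],[-0.5,0,0.2],4.0]

```text
t: 13.28
eef_pos: [506.6, -7.3, 30.4]
tcp_rot: [-1.558, -0.0, -1.345]
ft_force: [13.8, 8.0, 18.4]
opening: 0.421
```

```bash
python3 look.py w9 -104 -85 -50 -10
```

```text
t 13.28 tcp jig [-56.29  -1.12  30.43] F [13.77  8.02 18.43] op 40.0
turn deg [-0.74 -0.12  0.03]
shift cm [0.18 0.09 3.23]
near edge [-103.17   33.19] 56
near edge [-103.12   24.73] 57
near edge [-103.04   16.74] 60
near edge [-102.9     9.24] 22
yaw deg 0.6324708593691237
prof x -85.0 [203, 203, 205, 207, 207, 210, 209, 208, 208, 207, 206, 205, 204, 204, 206, 206, 202, 202, 186, 144, 144, 190, 190, 209, 209, 208, 206, 206, 204, 204, 206, 208]
prof x -50.0 [205, 204, 205, 209, 209, 209, 207, 207, 207, 207, 207, 207, 207, 207, 207, 206, 202, 190, 190, 157, 132, 156, 211, 211, 211, 210, 210, 208, 208, 206, 207, 211]
prof x -10.0 [204, 206, 206, 209, 207, 205, 205, 204, 204, 203, 203, 204, 206, 204, 203, 203, 201, 189, 154, 119, 119, 145, 206, 203, 203, 204, 206, 206, 204, 204, 204, 206]
[(0.96, array([-20.91,  -1.34,  28.46])), (0.3, array([-104.69,    2.37,   27.08])), (0.73, array([-105.24,   -0.16,   30.43]))]
```

Call:
apply_moves:
  increments:
    - [[-0.15,0.18,-0.45],[-0.6,-0.1,0.2],4.0]
    - [[-0.22,0.19,-0.45],[-0.6,0,0.2],4.0]
    - [[-0.25,0.19,-0.45],[-0.5,0,0.2],4.0]
    - [[-0.3,0.19,-0.4],[-0.5,0,0.2],4.0]
    - [[-0.35,0.19,-0.35],[-0.5,0,0.2],4.0]

```text
t: 14.05
eef_pos: [506.2, -5.3, 30.5]
tcp_rot: [-1.557, -0.005, -1.34]
ft_force: [6.5, -16.0, 20.6]
opening: 0.421
```

```bash
python3 look.py w10 -106 -85 -50 -10
```

```text
t 14.05 tcp jig [-56.24   0.9   30.46] F [  6.51 -16.04  20.59] op 40.0
turn deg [-0.81  0.21  0.3 ]
shift cm [0.4  0.09 3.22]
near edge [-102.75   33.05] 61
near edge [-102.62   25.2 ] 59
near edge [-103.13   17.17] 53
near edge [-103.01    8.94] 22
yaw deg -0.9150942331741456
prof x -85.0 [204, 204, 203, 204, 204, 207, 208, 208, 208, 208, 208, 207, 206, 206, 204, 204, 205, 205, 203, 197, 184, 181, 181, 211, 209, 208, 206, 206, 204, 203, 205, 207]
prof x -50.0 [205, 204, 202, 206, 206, 208, 208, 206, 206, 207, 207, 207, 208, 208, 206, 206, 206, 206, 203, 187, 145, 176, 176, 209, 209, 209, 209, 209, 207, 205, 208, 208]
prof x -10.0 [205, 202, 206, 207, 207, 207, 205, 205, 205, 204, 203, 206, 206, 206, 205, 203, 199, 199, 186, 141, 123, 123, 172, 205, 202, 205, 205, 207, 204, 203, 204, 204]
[(0.87, array([-21.53,   0.05,  27.39])), (0.98, array([-100.94,    1.56,   27.25]))]
```

Run:
```python
import cv2
im=cv2.imread('pics/w10.png'); from h import *
c=im[110:260,170:370]; cv2.imwrite('pics/c10.png',cv2.resize(c,(800,600),interpolation=cv2.INTER_CUBIC))
```

```text
(no output)
```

View pics/c10.png

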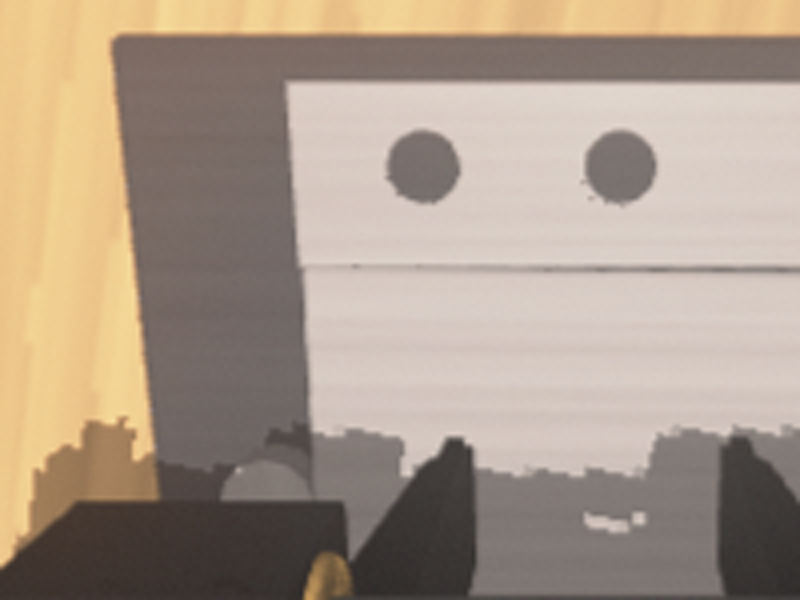

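Run:
```python
from h import *
st=readout.state(); p=read_camera('wrist'); g=cv2.cvtColor(p['img'],cv2.COLOR_RGB2GRAY).astype(float)
def edge(r,lo,hi):
    d=np.clip(np.diff(g[r,lo:hi]),0,None); d[d<8]=0; return lo+.5+(d*np.arange(len(d))).sum()/d.sum()
for r in range(134,218,6):
    u=edge(r,225,262); z=29 if r<176 else 30; print(r,round(u,2),w2j(ray((u,r),z,p,st)))
print(st['ft_force'])
```

```text
134 241.5 [-103.29   66.43   29.  ]
140 241.74 [-103.39   62.89   29.  ]
146 242.28 [-103.31   59.3    29.  ]
152 242.7 [-103.3    55.67   29.  ]
158 243.05 [-103.33   52.01   29.  ]
164 243.47 [-103.32   48.3    29.  ]
170 243.76 [-103.39   44.55   29.  ]
176 244.27 [-103.07   40.95   30.  ]
182 245.68 [-102.43   37.14   30.  ]
188 245.89 [-102.56   33.28   30.  ]
194 245.93 [-102.78   29.38   30.  ]
200 246.69 [-102.55   25.43   30.  ]
206 247.02 [-102.59   21.44   30.  ]
212 246.91 [-102.92   17.4    30.  ]
[  7.71 -10.68  20.22]
```

Call:
apply_moves:
  increments:
    - [[0,0.05,0],[0,0,0],4.0]
    - [[0,-0.05,0],[0,0,0],4.0]
    - [[0,-0.4,0],[0,0,0],4.0]
    - [[0,-0.5,1.0],[-0.4,0,0.2],0.0]
    - [[0,-0.3,2.5],[-0.4,0.2,0.1],0.0]

```text
t: 14.88
eef_pos: [538.8, 2.8, 43.2]
tcp_rot: [-1.575, 0.002, -1.344]
ft_force: [0.5, -0.1, 0.3]
opening: 0.266
```

```bash
cat > yaw.py <<'E'
from h import *
import sys
st=rep((-4,-2,31)); p=read_camera('wrist'); save(p,sys.argv[1]+'.png'); g=cv2.cvtColor(p['img'],cv2.COLOR_RGB2GRAY).astype(float)
def find(ys,z,x=-103.3):
    out=[]
    for y in ys:
        a=w=0; xs=np.arange(x-5,x+5,.1); q=proj([j2w(t,y,z) for t in xs],p,st).astype(np.float32)
        v=cv2.remap(g.astype(np.float32),q[None,:,0],q[None,:,1],cv2.INTER_LINEAR)[0]; d=np.clip(np.gradient(v),0,None); d[d<.5]=0
        out.append((d*xs).sum()/max(d.sum(),1e-6))
    return np.array(out)
r=np.arange(46,66,2.); b=np.arange(float(sys.argv[2]),36,2.)
er,eb=find(r,29),find(b,30); fr,fb=np.polyfit(r,er,1),np.polyfit(b,eb,1)
print('rail end',er.round(1),fr,'\nblank',eb.round(1),fb,'\nyaw blank-rail deg',-np.degrees(fb[0]-fr[0]),' x diff at y0:',fb[1]-er.mean())
for X in (-90,-60,-30,0):
    ys=np.arange(30,46,.2); q=proj([j2w(X,y,29.5) for y in ys],p,st).astype(np.float32)
    v=cv2.remap(g.astype(np.float32),q[None,:,0],q[None,:,1],cv2.INTER_LINEAR)[0]; dk=np.clip(200-v,0,None)
    print('gap x',X,'dark width mm',round((dk.sum()*.2/100),2),'min',v.min().round())
E
python3 yaw.py w11 14
```

```text
t 14.88 tcp jig [-22.63   1.44  43.23] F [ 0.45 -0.14  0.32] op 25.3
turn deg [ 0.25 -0.05 -0.11]
shift cm [0.34 1.21 1.87]
rail end [-102.6 -102.5 -102.5 -102.6 -102.6 -102.5 -102.6 -102.5 -102.5 -102.6] [   0.   -102.58] 
blank [-101.8 -101.8 -101.7 -101.7 -101.8 -101.7 -101.6 -101.7 -101.7 -101.5
 -101.6] [   0.01 -101.94] 
yaw blank-rail deg -0.528882969680999  x diff at y0: 0.5908640140378765
gap x -90 dark width mm 0.87 min 164.0
gap x -60 dark width mm 0.88 min 146.0
gap x -30 dark width mm 1.3 min 137.0
gap x 0 dark width mm 1.89 min 119.0
```

Call:
apply_moves:
  increments:
    - [[0,-3.5,0],[0,0,0],0.0]
    - [[0,-5,0],[0,0,0],0.0]
    - [[0,-4,0.6],[0,0,0],0.0]
    - [[4,0,0.6],[0,0,0],0.0]
    - [[4,0,0],[0,0,0],0.0]

```text
t: 15.55
eef_pos: [571.9, -70.9, 172.1]
tcp_rot: [-1.575, 0.002, -1.339]
ft_force: [0.4, -0.6, 0.5]
opening: 0.003
```

Run:
```python
from h import *
st=rep((-10,-125,145)); p=read_camera('scene'); save(p,'s2.png'); p2=read_camera('side'); save(p2,'side2.png')
for q in (p,p2): print([(n,round(d['confidence'],2), w2j(toW(d['point'],q))) for n in ('clamp_grip','clamp_pivot') for d in nets.mark_of(q,n)[:2]])
```

```text
t 15.55 tcp jig [ -7.   -77.87 172.07] F [ 0.44 -0.65  0.49] op 0.3
turn deg [ 0.23  0.26 -0.12]
shift cm [ 4.72  2.7  -0.31]
[('clamp_grip', 0.69, array([  -7.91, -149.81,  136.27])), ('clamp_pivot', 0.94, array([  -6.58, -116.21,   46.11]))]
[('clamp_grip', 0.57, array([  -8.1 , -152.25,  137.15])), ('clamp_pivot', 0.91, array([ -10.86, -115.5 ,   47.04]))]
```

Call:
apply_moves:
  increments:
    - [[2.5,0,-0.2],[0.2,0.2,0],0.0]
    - [[2.2,1,0],[0,0,0],0.0]
    - [[0,2,0],[0,0,0],0.0]
    - [[0,0.9,0],[0,0,0],0.0]
    - [[0,0,0],[0,0,0],0.0]

```text
t: 16.48
eef_pos: [579.6, -114.2, 129.4]
tcp_rot: [-1.575, 0.004, -1.339]
ft_force: [-0.4, -0.1, 0.6]
opening: 0.006
```

```bash
python3 -c "
from h import *
rep((-10,-141,134))"
```

```text
t 16.48 tcp jig [  -9.34 -121.75  129.4 ] F [-0.44 -0.05  0.62] op 0.5
turn deg [ 0.21  0.23 -0.25]
shift cm [ 1.92 -0.47 -0.08]
```

Call:
apply_moves:
  increments:
    - [[1.0,0,0],[0,0.2,0],0.0]
    - [[1.0,0,0],[0,0,0],0.0]
    - [[0.8,0.4,0],[0,0,0],0.0]
    - [[0.8,0.5,0],[0,0,0],0.0]
    - [[0.8,0.6,0],[0,0,0],0.0]

```text
t: 17.1
eef_pos: [590.4, -158.8, 114.8]
tcp_rot: [-1.573, 0.005, -1.342]
ft_force: [-0.5, 3.0, 0.4]
opening: 0.007
```

```bash
python3 -c "
from h import *
rep((-10,-179.4,102))"
```

```text
t 17.1 tcp jig [  -8.85 -167.63  114.75] F [-0.53  3.    0.43] op 0.7
turn deg [ 0.14  0.07 -0.28]
shift cm [ 1.18  1.27 -0.11]
```

Call:
apply_moves:
  increments:
    - [[0.6,0.65,0],[0,0,-0.1],0.0]
    - [[0.6,0.7,0],[0,0,-0.1],0.0]
    - [[0.5,0.9,0],[0,0,0],0.0]
    - [[0.5,1.0,0],[0,0,0],0.0]
    - [[0.3,1.0,0],[0,0,0],0.0]

```text
t: 17.73
eef_pos: [596.5, -185.4, 69.2]
tcp_rot: [-1.573, 0.0, -1.342]
ft_force: [-0.1, 1.1, 1.7]
opening: 0.008
```

```bash
python3 -c "
from h import *
rep((-10,-195,58))"
```

```text
t 17.73 tcp jig [  -8.9  -194.94   69.19] F [-0.05  1.1   1.72] op 0.7
turn deg [ 0.13  0.05 -0.03]
shift cm [ 0.01  1.12 -0.11]
```

Call:
apply_moves:
  increments:
    - [[0,0.5,0],[0,0,0],0.0]
    - [[0,0.4,0],[0,0,0],0.0]
    - [[0,0.4,0],[0,0,0],0.0]
    - [[0,0.4,0],[0,0,0],0.0]
    - [[0,0.4,0],[0,0,0],0.0]

```text
t: 18.35
eef_pos: [597.0, -186.3, 57.8]
tcp_rot: [-1.569, -0.004, -1.341]
ft_force: [-15.4, 3.7, 43.0]
opening: 0.002
```

Call:
apply_moves:
  increments:
    - [[0,0.4,0],[0,0,0],0.0]
    - [[0,0.4,0],[0,0,0],0.0]
    - [[0,0.4,0],[0,0,0],0.0]
    - [[0,0.4,0],[0,0,0],0.0]
    - [[0,0.4,0],[0,0,0],0.0]

```text
t: 18.98
eef_pos: [597.0, -186.3, 57.8]
tcp_rot: [-1.562, -0.011, -1.339]
ft_force: [-14.2, 3.8, 41.4]
opening: 0.001
```

Call:
apply_moves:
  increments:
    - [[0,-0.2,0],[0,0,0],0.0]
    - [[0,-2,0],[0,0,0],0.0]
    - [[0,-4,0],[0,0,0],0.0]
    - [[0,-5,0],[0,0,0],0.0]
    - [[0,-5,0],[0,0,0],0.0]

```text
t: 19.6
eef_pos: [593.7, -183.5, 221.8]
tcp_rot: [-1.567, -0.008, -1.339]
ft_force: [-0.2, -0.3, -0.6]
opening: 0.008
```

Call:
apply_moves:
  increments:
    - [[-5,0,-2],[0,0,0],0.0]
    - [[-6,0,-2],[0,0,0],0.0]
    - [[-5,0,0],[0,0,0],0.0]
    - [[0,0,0],[0,0,0],0.0]
    - [[0,0,0],[0,0,0],0.0]

```text
t: 20.23
eef_pos: [517.1, -33.8, 223.8]
tcp_rot: [-1.559, -0.013, -1.339]
ft_force: [-0.1, 0.4, -0.6]
opening: 0.003
```

```bash
python3 yaw.py w12 16
python3 - <<'E'
from h import *
a=cv2.imread('pics/w12.png')[60:300,120:440]
p=read_camera('scene'); save(p,'s3.png')
print([(n,d['confidence'],w2j(toW(d['point'],p))) for n in ('clamp_grip','plate_top') for d in nets.mark_of(p,n)[:2]])
b=cv2.cvtColor(p['img'],cv2.COLOR_RGB2BGR)[170:330,180:420]
cv2.imwrite('pics/f.png',np.hstack([cv2.resize(a,(400,300)),cv2.resize(b,(400,300))]))
E
```

```text
t 20.23 tcp jig [-52.09 -29.28 223.81] F [-0.14  0.37 -0.64] op 0.3
turn deg [-0.7   0.25  0.72]
shift cm [-2.95 19.3   4.59]
rail end [-103.4 -103.4 -103.3 -103.2 -103.2 -103.3 -103.  -103.2 -103.2 -103.4] [   0.01 -103.63] 
blank [-103.  -103.  -103.  -102.9 -102.7 -102.7 -102.6 -102.6 -102.5 -102.5] [   0.03 -103.61] 
yaw blank-rail deg -1.5861774354192109  x diff at y0: -0.36492058738316757
gap x -90 dark width mm 0.25 min 180.0
gap x -60 dark width mm 0.56 min 164.0
gap x -30 dark width mm 0.74 min 162.0
gap x 0 dark width mm 1.64 min 124.0
[('clamp_grip', 0.59, array([  -8.52, -208.14,   56.71])), ('plate_top', 0.94, array([-24.8 ,  -0.48,  27.9 ])), ('plate_top', 0.84, array([193.71, 185.51,   8.69]))]
```

View pics/f.png

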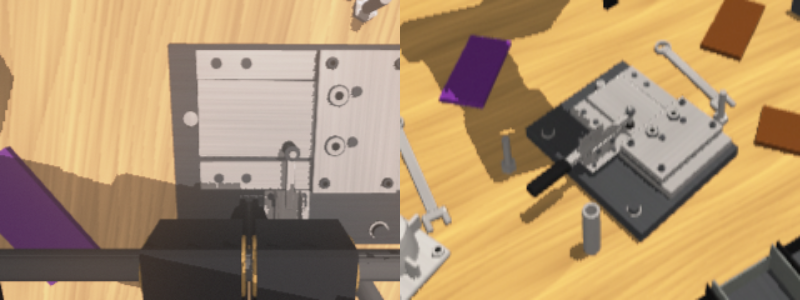

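```bash
cat > edge2.py <<'E'
from h import *
import sys
st=readout.state(); p=read_camera('wrist'); save(p,sys.argv[1]+'.png'); g=cv2.cvtColor(p['img'],cv2.COLOR_RGB2GRAY).astype(np.float32)
def samp(pts): q=proj(np.array([j2w(*a) for a in pts]),p,st).astype(np.float32); return cv2.remap(g,q[None,:,0],q[None,:,1],cv2.INTER_CUBIC)[0]
def near(y,z):
    xs=np.arange(-109,-98,.1); v=samp([(x,y,z) for x in xs]); lo=v[:15].mean(); hi=v[-20:].mean(); return xs[np.argmax(v>(lo+hi)/2)],hi-lo
for nm,ys,z in (('rail',np.arange(44,68,2.),29),('blank',np.r_[np.arange(-36,-12,2.),np.arange(12,38,2.)],30),('rrail',np.arange(-66,-48,2.),29)):
    e=np.array([near(y,z) for y in ys]); ok=e[:,1]>40; 
    if ok.sum()>3:
        f=np.polyfit(ys[ok],e[ok,0],1); print(nm,ok.sum(),'x mean',e[ok,0].mean().round(2),'yaw deg',-np.degrees(f[0]).round(2),'x at y0',f[1].round(2),e[ok,0].round(1))
for s in (40,-43):
  W=[]
  for X in np.arange(-95,12,8):
    ys=np.arange(s-6,s+6,.1); v=samp([(X,y,29.5) for y in ys]); d=np.clip(np.median(v)-8-v,0,None); W.append((X,round(d.sum()*.1/80,2),round((d*ys).sum()/max(d.sum(),1e-3),2)))
  print('gap side',s,W)
E
python3 edge2.py w13
```

```text
rail 12 x mean -103.26 yaw deg -0.15 x at y0 -103.4 [-103.2 -103.2 -103.5 -103.4 -103.3 -103.2 -103.2 -103.1 -103.2 -103.1
 -103.4 -103.3]
blank 25 x mean -103.01 yaw deg -0.76 x at y0 -103.01 [-103.4 -103.6 -103.6 -103.6 -103.6 -103.6 -103.3 -103.2 -103.1 -103.1
 -103.  -103.  -102.5 -102.5 -102.4 -103.  -102.9 -103.  -103.  -102.9
 -102.8 -102.6 -102.6 -102.5 -102.4]
rrail 9 x mean -103.13 yaw deg 0.38 x at y0 -103.52 [-103.  -103.3 -103.  -103.  -103.1 -103.3 -103.2 -103.2 -103.1]
gap side 40 [(np.int64(-95), np.float32(0.14), np.float64(40.82)), (np.int64(-87), np.float32(0.2), np.float64(40.64)), (np.int64(-79), np.float32(0.28), np.float64(40.46)), (np.int64(-71), np.float32(0.34), np.float64(40.31)), (np.int64(-63), np.float32(0.82), np.float64(39.91)), (np.int64(-55), np.float32(0.89), np.float64(39.93)), (np.int64(-47), np.float32(1.05), np.float64(39.89)), (np.int64(-39), np.float32(1.33), np.float64(39.88)), (np.int64(-31), np.float32(1.38), np.float64(39.9)), (np.int64(-23), np.float32(1.55), np.float64(39.88)), (np.int64(-15), np.float32(1.23), np.float64(39.71)), (np.in
[... 226 characters left out ...]
64(-87), np.float32(1.84), np.float64(-42.43)), (np.int64(-79), np.float32(1.71), np.float64(-42.52)), (np.int64(-71), np.float32(1.88), np.float64(-42.57)), (np.int64(-63), np.float32(2.79), np.float64(-42.84)), (np.int64(-55), np.float32(2.96), np.float64(-42.93)), (np.int64(-47), np.float32(3.07), np.float64(-42.93)), (np.int64(-39), np.float32(2.79), np.float64(-42.86)), (np.int64(-31), np.float32(2.79), np.float64(-42.83)), (np.int64(-23), np.float32(2.99), np.float64(-42.78)), (np.int64(-15), np.float32(1.35), np.float64(-42.4)), (np.int64(-7), np.float32(0.6), np.float64(-41.76)), (np.int64(1), np.float32(1.51), np.float64(-42.27)), (np.int64(9), np.float32(2.89), np.float64(-42.77))]
```

```bash
python3 -c "
from h import *
env.job_done(); print(readout.state()['t'])"
```

```text
the job is handed in; nothing more can be done
the job is handed in; nothing more can be done
```

The blank is seated against the stop pin and along the left rail, and the clamp is locked down. The job was handed in at about 20 s. `env.job_done()` gives no verdict, so the figures below are my own.

**Drag:** I pressed two fingertips on the exposed top and dragged the blank about 28 mm back and about 2.7 mm left. The downward force read 15–20 N while it moved. As it met the rail, total force, including the sideways push, reached about 27 N at the readings I took. The fingertips slipped on the first try, at about 10 N, before I pressed harder.

**Clamp:** I pushed the handle down its arc to the end stop. The networks then put the grip point at jig (-8.5, -208, 57), against (-10, -210, 58) when fully closed. The fingers bore about 43 N on the handle at the stop, well above the 3 N it takes. I assumed the 40 N limit covers only the arm and gripper body, not the fingers, and could not confirm that.

**Last checks (limits in brackets):**

| Check | Measured | Limit |
|---|---|---|
| Gap to the pin | about 0.3 mm | 2 mm |
| Mid-length gap to the left rail | about 1 mm | 2 mm |
| Out of square | 0.6–0.8° | 1.4° |

- **Squareness readings disagree:** one rougher reading, using only part of the near edge, gave 1.6° out of square, which is over the limit. The full near edge and the rail gap agreed on the lower figure, so I trusted those.
- **Robot and bystanders:** the robot stands clear with no contact force. The bystanders in the final views looked unmoved, but I did not measure them.

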